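# Hang the loaded weighing pan on the sprung balance

### The job

Pick up the weighing pan of bronze blanks by its wooden handle and hang its wire bail in the hook of the spring balance. Keep hold and ease it down until the spring carries all the weight, so that hook and pan hardly stir when you let go, and leave the pan hanging free and still for me to read. It is a 1 kg balance, so never bang, pull or overload it, do not tip the pan, and leave the mallet, graver and oil bottle alone.

Things in the scene. Friction and masses are not known exactly. Their poses are not given: they have to be found in the camera images.
- stand: Green steel base plate fixed to the bench, x -50 to +130, y -60 to +95 mm, 12 mm thick; 18 mm post, 572 mm tall, at x +100, y +65 mm; a bar at 545 mm height holds a tubular spring balance rigidly over the origin. Origin: on the bench exactly under the hook. Its x axis is the direction in which a bail enters the hook; the hook's mouth faces its -x side, roughly towards the robot.
- tube_foot (a point): Centre of the lower end of the balance's clear tube (34 mm across, red pointer disc inside), fixed, 335 mm above the bench, straight above the hook; the tube runs up from here to 518 mm. The hook's shank comes out here.
- hook_seat (a point): Where the centre of the bail's wire lies when seated in the bottom of the hook: 270 mm above the bench unloaded, moves down with the hook. Axes as the stand. The hook is a J of 6 mm wire in the x-z plane: back at x +14 mm up to z +28 mm, then slanting to the shank at x 0, z +44 mm. The bail passes over the tip at z +27 mm until x 0, then goes straight down.
- hook_tip (a point): End of the hook's free tip, on the mouth side: wire centre, 16.5 mm before (-x of) the seat and 16 mm above it; the wire's top is 3 mm higher.
- hook (a joint): How far the hook has dipped, m: 0 unloaded (upper stop), 0.07 at the lower stop. It starts to dip at a pull of 0.4 N and then gives 150 N/m (1.5 N for each 10 mm). Moves only straight down and up; lightly damped, bobs for about 2 s when disturbed.
- pan: Round steel weighing pan, loose on the bench, 82 mm across, 38 mm high, bronze and copper blanks lie in it and do not shift, a rigid bail of 5 mm wire standing on it as an arch in its y-z plane, a stub handle towards its -x. Total height 132 mm; in all 0.18 to 0.64 kg, not known beforehand; centre of mass within 4 mm of its axis. Origin: centre of the underside, z up.
- pan_bail (a point): Centre of the bail's wire at its peak, on the pan's axis, 130 mm above its underside: a blunt point that centres itself on the hook. The arch is 82 mm wide and upright to 75 mm height, then narrows to the peak.
- pan_handle (a point): Place to grip, the middle of the dark wooden handle: 70 mm from the pan's axis on its -x side, 40 mm above the underside. The handle is a bar along the pan's x, 44 to 98 mm from the axis, 16 mm wide (y), 18 mm high. Gripped across its width with the gripper leaning back from the pan by 15 to 45 degrees, the gripper stays clear of bail, hook and tube.
- mallet: Bystander, loose: mallet lying on its side, brass head 38 mm across and 62 mm long, wooden handle reaching 240 mm from the head along its +x. Origin: under the middle of the head.
- graver: Bystander, loose: graver (small chisel) lying along its x axis, 140 mm long, 23 mm high, mushroom handle at -x. Origin: on the bench, 60 mm from the handle's end.
- oil: Bystander, loose: small amber oil bottle standing upright, 34 mm across, 85 mm high. Origin: centre of its underside. (Fixed farther out on the bench, about 0.86 m straight ahead of the robot, stands a ball vise, 130 mm across and 124 mm high, out of the way of the work.)
Things that resemble listed ones, but are neither listed nor needed, are in the scene too. Leave any blue look-alike of the pan alone.

How it is judged (in metres and radians):
On the way, in this order (a step that is already met when the one before it is completed fails the run):
1. the pan is lifted well clear of the bench (height (world z) of pan above 0.06 m), for 0.2 s.
2. the bail sits in the hook and the hook has dipped under its load while the pan is still held (distance between pan_bail and hook_seat below 0.01 m and value of joint hook above 0.006 m and contact force between the fingers and pan above 1 N), for 0.2 s.
At the end, for the whole second after the job is handed in: The pan hangs from the hook by the peak of its bail (within 10 mm of the seat), the hook dipped more than 6 mm and bearing the pan (over 1 N), level within 10 degrees and at rest (hook slower than 20 mm/s, pan slower than 30 mm/s) (distance between pan_bail and hook_seat below 0.01 m and value of joint hook above 0.006 m and contact force between stand and pan above 1 N and velocity of joint hook between -0.02 and 0.02 m/s and linear speed of pan below 0.03 m/s and angle between pan's own z axis and vertical below 0.17 rad); the robot touches nothing.
It fails at once if the hook is jerked, dropped on or snatched (faster than 0.12 m/s), or moves faster than 0.045 m/s with the pan let go: the spring did not yet carry just its weight (velocity of joint hook above 0.12 m/s or velocity of joint hook below -0.12 m/s or (contact force between the fingers and pan below 0.05 N and (velocity of joint hook above 0.045 m/s or velocity of joint hook below -0.045 m/s))).
It fails at once if the pan presses on the balance or its stand with more than 10 N (1 kg) (contact force between stand and pan above 10 N).
It fails at once if the robot itself pushes the balance or its stand with more than 5 N (contact force between any of the arm, the fingers and stand above 5 N).
It fails at once if the pan is tipped by more than 30 degrees (angle between pan's own z axis and vertical above 0.52 rad).
It fails at once if the mallet, graver or oil bottle is moved by more than 25 mm (distance of any of mallet, graver, oil from where it was at the start of the episode above 0.025 m).
It also fails if it takes over 64 s, if anything falls off the work surface, if the arm or the gripper's body presses on something with over 40 N, if the wrist force passes 120 N, or if a joint passes its speed limit or range.

### The arm

A 6-joint arm with a two-finger parallel gripper is mounted at the origin on the work surface. World frame = base frame: x ahead of the robot, y to its left, z up, the work surface at z = 0. Lengths are in mm, angles in rad, forces in N, time in s.
With the tool pointing down it reaches from about 400 to 925 mm from the base axis. Payload 12.5 kg.
Tool frame: the origin (TCP) lies at the very end of the fingers, on their centre line; the grasp point (between the pads) lies 19 mm behind it (env.grip_point_offset is the distance from the TCP to the grasp point, in mm); z points along the fingers, y is the direction in which the jaws open and shut (so a half turn about z gives the same grasp; the last joint's range is limited). The gripper opens to 95 mm and grips with 3 to 60 N. Pads are 20 mm wide; open, the fingers measure 119 mm over their backs; the gripper's body (75 mm by 180 mm) begins 59 mm behind the grasp point.
Start: joints at [1.054, 0.491, 1.559, -0, 1.092, -0.106], TCP at [249.575, 573.026, 214.661] pointing down, gripper open.
Joint ranges: [-3.1, 3.1], [-0.84, 2.19], [0.05, 2.79], [-1.13, 4.28], [0.06, 2.93], [-2.69, 2.69]. Speed limits (rad/s): [2.22, 2.22, 2.79, 3.14, 3.14, 3.14].

### API

Orientations are given as [roll, pitch, yaw] about the fixed x, y, z axes, in that order (R = Rz(yaw) Ry(pitch) Rx(roll)).
In Python, from cell import env gives the robot as it stands.
- The arm moves only by the tool drive_tool, never from a script. Its argument "commands" is a list of rows, each an object of numbers: "dx", "dy", "dz": the shift along the world's x, y, z in mm; "yaw": the turn about the world's z in degrees. In form: [{"dx": .., "dy": .., "dz": .., "yaw": ..}, ...]. A call has 1 to 5 rows; each row shifts and turns the commanded pose from where the row before left it; what a row does not reach is not made up. A row lasts 1/12 s, in which the tool goes at most 41.7 mm and 7.16 degrees, less where a joint would pass 70% of its speed; a pose out of reach is approached as far as the arm can. A call with a gripper value outside its range is refused whole. "grip" is the opening, from 0 (shut) to 1 (fully open), set as the call begins (left out, the last holds). The fingers move at their own pace and stop on an object; the grip force is fixed at half the most. Time passes only in rows, so rows that do not move let the fingers close. It gives the time, the measured TCP pose, the force and the opening at its end, in the units of the state.
- env.state(): the state, without advancing time (a new reading comes with each control period).
- env.read_camera(name): name is "scene" or "top"; returns the picture (384x512x3 uint8, red, green, blue); there is no depth.
- env.calibration(name): a dict with "intrinsics" (3x3 intrinsics, pixels), "dist_coeffs" ([k1, k2, p1, p2, k3] as OpenCV has them; the pictures are not rectified), "rvec" (rotation vector, rad) and "tvec" (3), from world to camera coordinates, as OpenCV has them. Camera axes: x right, y down, z forward; pixel columns grow to the right and rows downward; lengths in mm; the calibration is good to about 2 mm. A picture is of the moment at which its call begins. calibration takes no time and is no camera call.
- env.job_done(): hands the job in, once; it reports no verdict.
Trained networks look in the newest picture that a camera, given by its name, has taken for a name from the list of things; names that differ only in an ending like _2 or _b are one class to them, and where a whole thing is asked for, a point or a joint stands for the part that bears it (a point fixed in the world has none). Each returns a list of dicts, best first, with "conf" (0 to 1); they miss things now and then, are a little off and sometimes report something else, mostly with a low value. They report only what shows in the picture. A call takes as long as a camera call. They do not tell look-alikes from the thing itself.
- env.trace(query, camera): "pixels" (384x512 bool, what is visible of it) and "pixel" ([column, row] in pixels, amid what is visible of it).
- env.place_of(query, camera): "pixel" ([column, row] in pixels: a listed point, or the origin of a listed thing).
The state is a dict: "t": time; "joints": joint angles; "qvel": joint speeds; "tau": joint torques, N m; "eef_pos": TCP position; "tcp_rot": TCP orientation; "ft_force": force on the tool from outside, world axes, zero at the start; "moment": the same for the moment, N m; "opening": opening from 0.0 (shut) to 1.0 (fully open).
Only numpy, scipy, OpenCV 4.12 (cv2) and the standard library are available. Lean on these libraries where they do the work, as an engineer would, in place of code of your own. Each camera call takes 0.05 s, during which the arm holds its last target.

## Working session

There is one attempt and no reset: what is moved stays moved. The work goes in short steps, Python scripts to look and compute and a tool call to move; the robot and the scene stay as the last step left them, time stands still between calls to the robot, and variables do not carry over. Pictures are saved under pics/ and viewed, and the job is handed in when it is done.

Besides the shell and the picture viewer there is one more tool, called after "Call:" as a command line: name --argument value ..., lists and objects as JSON in quotes. drive_tool: Moves the arm, as the interface text tells. Its arguments: {"type":"object","properties":{"commands":{"type":"array"},"grip":{"type":"number"}},"required":["commands"]}

```bash
mkdir -p pics; ls; cat > h.py <<'E'
import numpy as np, cv2
from cell import env
def cal(n):
    c=env.calibration(n); return np.array(c["intrinsics"],float),np.array(c["dist_coeffs"],float),np.array(c["rvec"],float).ravel(),np.array(c["tvec"],float).ravel()
def proj(n,P):
    K,d,r,t=cal(n); return cv2.projectPoints(np.array(P,float).reshape(-1,1,3),r,t,K,d)[0].reshape(-1,2)
def ray(n,px):
    K,d,r,t=cal(n); u=cv2.undistortPoints(np.array([[px]],float),K,d).ravel()
    R=cv2.Rodrigues(r)[0]; return -R.T@t, R.T@np.array([u[0],u[1],1.])
def atz(n,px,z):
    o,v=ray(n,px); return o+v*(z-o[2])/v[2]
def tri(a,b):
    (o1,v1),(o2,v2)=ray("scene",a),ray("top",b); v1/=np.linalg.norm(v1);v2/=np.linalg.norm(v2)
    s=np.linalg.lstsq(np.c_[v1,-v2],o2-o1,rcond=None)[0]; p,q=o1+s[0]*v1,o2+s[1]*v2
    return (p+q)/2,np.linalg.norm(p-q)
def save(n,f,crop=None,k=1):
    im=env.read_camera(n)[:,:,::-1]
    if crop: x0,y0,x1,y1=crop; im=im[y0:y1,x0:x1]
    cv2.imwrite("pics/"+f,cv2.resize(np.ascontiguousarray(im),None,fx=k,fy=k,interpolation=cv2.INTER_CUBIC))
E
python3 - <<'E'
from h import *
save("scene","s1.png",k=1.5);save("top","t1.png",k=1.5)
for c in("scene","top"):
    for q in("pan","pan_bail","pan_handle","hook_seat","hook_tip","tube_foot","stand","mallet","graver","oil"):
        print(c,q,[(np.round(d["pixel"],1).tolist(),round(d["conf"],2)) for d in env.place_of(q,c)])
    print(c, ray(c,(256,192)))
s=env.state();print(s)
E
```

```text
pics
scene pan [([242.4, 222.6], 0.94), ([215.0, 269.9], 0.7)]
scene pan_bail [([240.6, 195.7], 0.69), ([217.4, 246.0], 0.67)]
scene pan_handle [([220.1, 208.3], 0.92), ([215.1, 243.1], 0.57)]
scene hook_seat [([340.3, 164.5], 0.4)]
scene hook_tip [([340.4, 157.1], 0.57)]
scene tube_foot [([345.0, 149.8], 0.79)]
scene stand [([330.9, 225.2], 0.78)]
scene mallet [([123.4, 259.3], 0.58), ([343.5, 169.9], 0.23)]
scene graver [([339.1, 172.8], 0.45)]
scene oil []
scene (array([1327.65351729, -464.45424106, 1153.40401798]), array([-0.59481478,  0.34657424, -0.72537629]))
top pan [([309.6, 185.9], 0.69), ([265.6, 226.8], 0.69)]
top pan_bail [([267.3, 231.2], 0.96), ([314.2, 180.6], 0.72)]
top pan_handle [([277.6, 247.6], 0.86), ([306.1, 203.7], 0.82)]
top hook_seat []
top hook_tip []
top tube_foot [([172.2, 159.7], 0.72)]
top stand [([189.7, 182.2], 0.55)]
top mallet [([383.6, 241.5], 0.95), ([306.8, 204.4], 0.53)]
top graver [([138.5, 236.3], 0.42)]
top oil [([259.3, 194.8], 0.47)]
top (array([ 432.92600738,   -7.35116725, 1383.05930195]), array([ 0.11249123,  0.00974966, -0.9936664 ]))
{'t': 1.1, 'joints': array([ 1.05440057e+00,  4.90872042e-01,  1.55888050e+00, -7.19778562e-06,
        1.09167904e+00, -1.05613340e-01]), 'qvel': array([ 1.84757504e-04,  1.27595246e-03,  1.58797342e-03,  8.53920522e-04,
       -1.42552102e-03,  6.61886510e-05]), 'tau': array([-1.11934118e-03, -6.12479067e+01, -2.58430767e+01,  6.93338597e-02,
        4.45976341e-02,  4.68108215e-05]), 'eef_pos': array([249.58358681, 573.03853165, 214.68504575]), 'tcp_rot': array([3.14143315e+00, 2.33318850e-05, 2.73081355e+00]), 'ft_force': array([-0.13972433,  0.27705946, -0.06483505]), 'moment': array([0.01028281, 0.0105291 , 0.01388879]), 'opening': 0.9978801992182089}
```

View pics/s1.png

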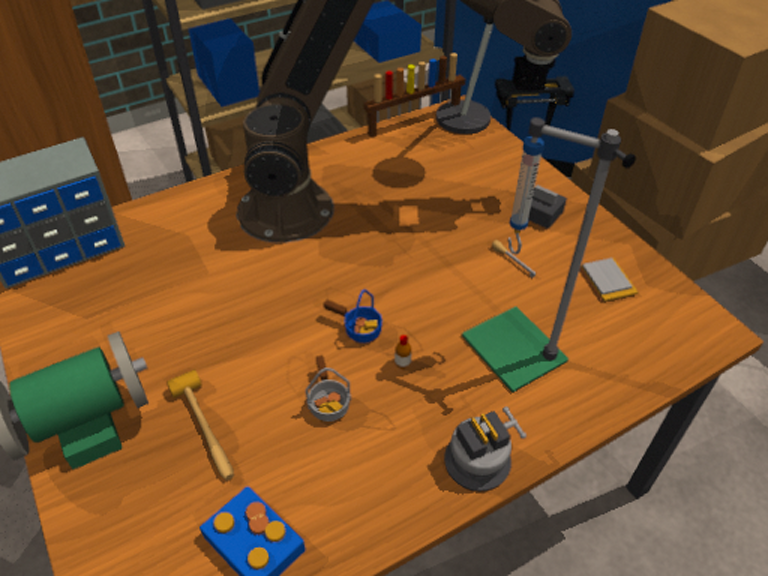

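View pics/t1.png

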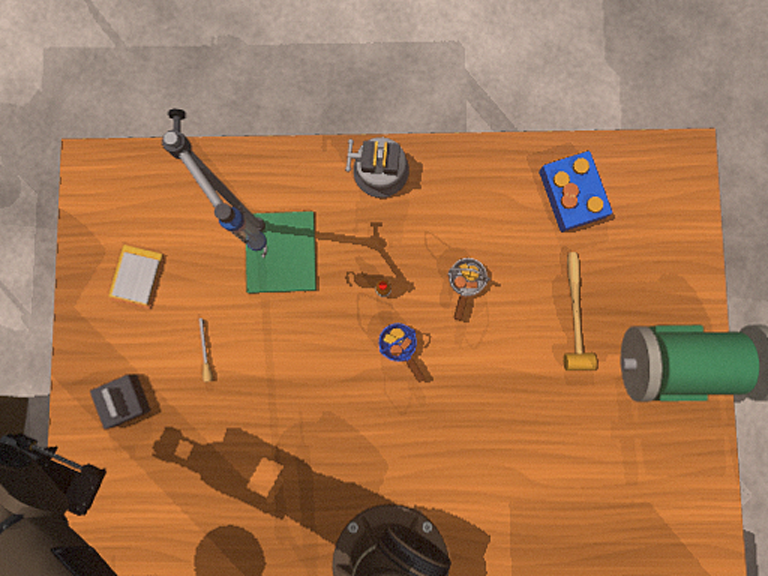

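```bash
python3 - <<'E'
from h import *
f=lambda *a:print(a[0],np.round(a[1],1),*a[2:])
for n,s,t,z in(("bailS",(217.4,246),(314.2,180.6),130),("handS",(215.1,243.1),(306.1,203.7),40),("panS",(215,269.9),(309.6,185.9),0),
 ("bailB",(240.6,195.7),(267.3,231.2),130),("handB",(220.1,208.3),(277.6,247.6),40),("tube",(345,149.8),(172.2,159.7),335)):
    f(n,tri(s,t)[0],round(tri(s,t)[1],1),np.round(atz("scene",s,z),1),np.round(atz("top",t,z),1))
f("seat",atz("scene",(340.3,164.5),270)); f("tip",atz("scene",(340.4,157.1),286))
f("oil",atz("top",(255,191),85)); f("mallet",atz("top",(387,241),20)); f("graver",atz("top",(138,245),10))
for c in("scene","top"):
  for q in("pan","pan_handle","hook","hook_seat","stand","oil"):
    for d in env.trace(q,c):
        m=d["pixels"].astype(np.uint8);print(c,q,round(d["conf"],2),np.round(d["pixel"],1),cv2.boundingRect(m),m.sum())
save("scene","s2.png",(180,190,310,290),6);save("scene","s3.png",(300,80,430,270),3.1);save("top","t2.png",(230,150,350,260),6)
save("top","t3.png",(90,60,230,210),4)
E
```

```text
bailS [ 609.1 -172.5  121.6] 2.2 [ 615.5 -173.9  130. ] [ 607.4 -172.4  130. ]
handS [ 544.8 -153.6   48.8] 3.5 [ 539.4 -149.5   40. ] [ 544.7 -156.1   40. ]
panS [ 605.2 -178.9    1.1] 11.7 [ 601.8 -183.8    0. ] [ 607.8 -173.7    0. ]
bailB [459.1 -22.2 110.4] 13.2 [478.4 -24.8 130. ] [455.7 -27.7 130. ]
handB [403.5 -63.3  19.2] 2.3 [419.9 -71.7  40. ] [404.5 -61.5  40. ]
tube [638.8 218.9 334.4] 3.0 [639.7 220.  335. ] [637.9 217.5 335. ]
seat [629.5 222.6 270. ]
tip [617.3 229.6 286. ]
oil [583.1   8.5  85. ]
mallet [ 421.9 -417.2   20. ]
graver [417.3 397.5  10. ]
scene pan 0.73 [240.8 214.6] (215, 200, 39, 28) 589
scene pan 0.72 [216.2 265.5] (204, 238, 29, 42) 739
scene pan_handle 0.78 [238.1 212.5] (216, 194, 38, 34) 608
scene pan_handle 0.68 [216.2 264.1] (204, 237, 30, 44) 819
scene hook 0.44 [344.3 161.1] (339, 155, 9, 13) 40
scene hook_seat 0.46 [344.9 166. ] (341, 156, 6, 13) 25
scene stand 0.96 [353.3 213.2] (308, 79, 115, 181) 4258
scene oil 0.73 [268.  234.7] (263, 223, 12, 23) 206
top pan 0.95 [311.9 184.8] (299, 172, 27, 40) 556
top pan 0.57 [268.4 225. ] (253, 215, 30, 39) 626
top pan_handle 0.83 [266.1 230.7] (252, 215, 31, 39) 623
top pan_handle 0.64 [310.6 183.6] (300, 172, 27, 41) 571
top stand 0.98 [175.5 160. ] (109, 73, 102, 122) 3714
top oil 0.47 [255.1 189.6] (250, 186, 11, 11) 93
```

View pics/s2.png

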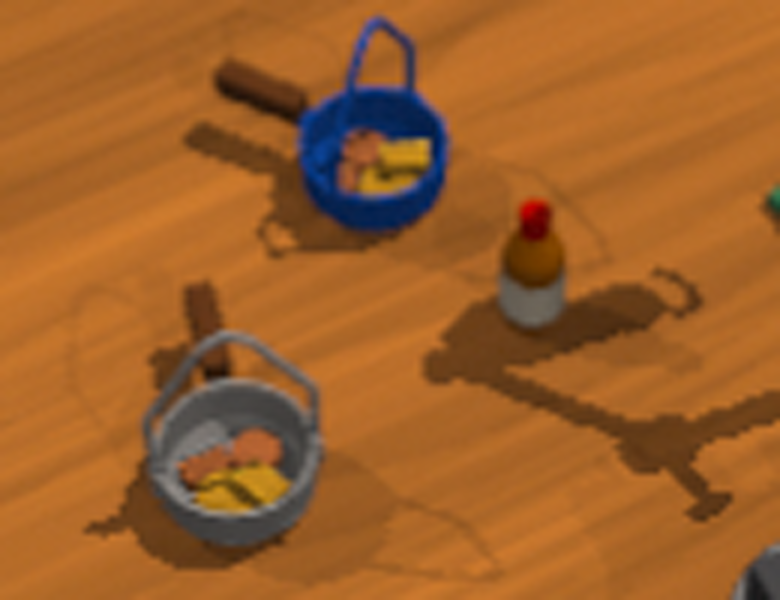

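View pics/s3.png

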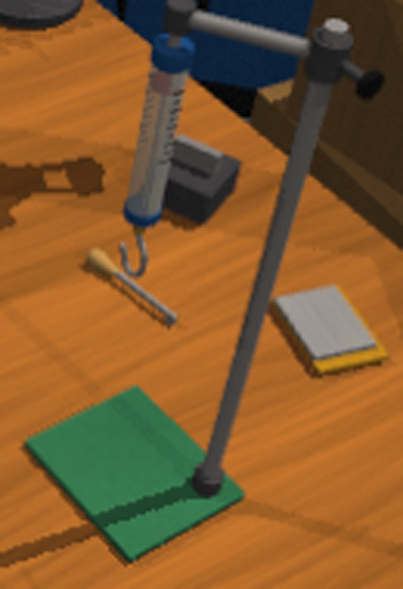

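View pics/t2.png

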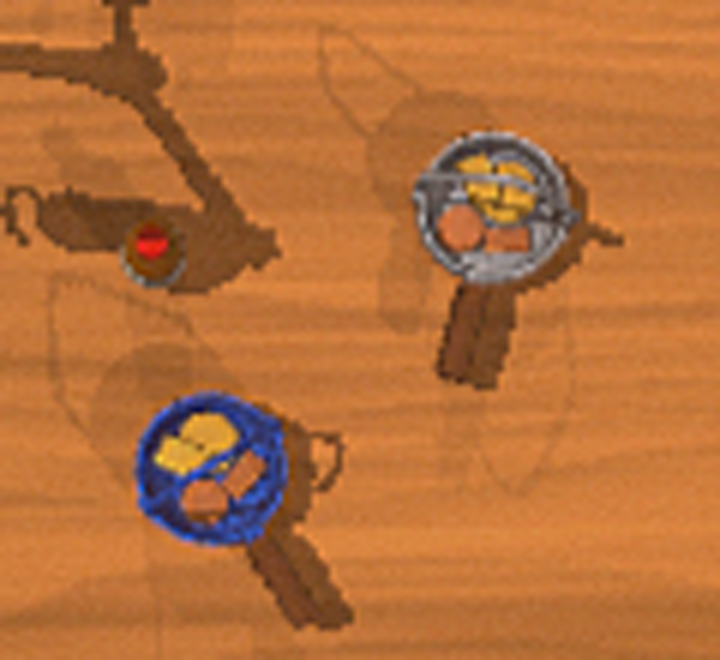

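View pics/t3.png

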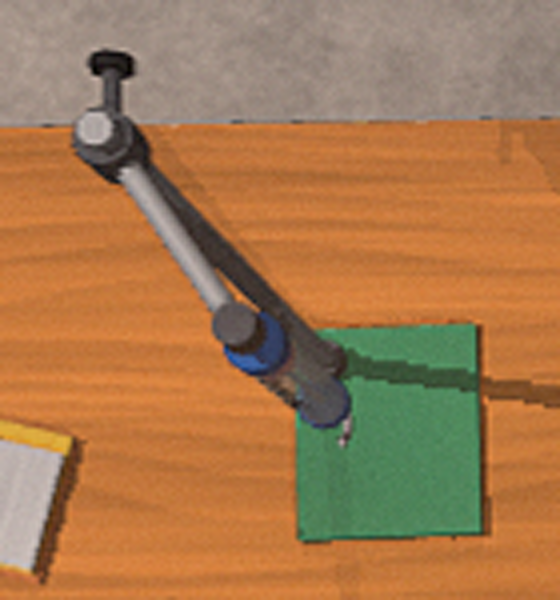

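```bash
cat > fit.py <<'E'
from h import *
from scipy.optimize import least_squares
def fit(obs,x0,loss=True):
    def T(p,L): c,s=np.cos(p[2]),np.sin(p[2]); return np.array([p[0]+c*L[0]-s*L[1],p[1]+s*L[0]+c*L[1],L[2]])
    g=lambda p:np.concatenate([proj(n,T(p,L))[0]-px for n,L,px in obs])
    r=least_squares(g,x0,loss="soft_l1"); print(np.round(r.x[:2],1),"yaw deg",round(np.degrees(r.x[2]),2)); print(np.round(r.fun.reshape(-1,2),1).tolist()); return r.x
E
python3 - <<'E'
from fit import *
a=lambda x,y:(180+x/6,190+y/6); b=lambda x,y:(230+x/6,150+y/6)
obs=[("scene",(0,0,130),a(232,336)),("scene",(0,0,38),a(235,447)),("top",(0,0,38),b(492,208)),("scene",(-98,0,49),a(202,286)),
("top",(-98,0,40),b(454,380)),("top",(0,41,60),b(417,185)),("top",(0,-41,60),b(573,217)),("top",(0,0,130),(314.2,180.6)),("top",(-70,0,40),(306.1,203.7))]
p=fit(obs,[607,-173,-.2])
t=lambda x,y:(90+x/4,60+y/4); s=lambda x,y:(300+x/3.1,80+y/3.1)
obs=[("top",(130,95,12),t(297,331)),("top",(130,-60,12),t(475,323)),("top",(-50,-60,12),t(482,534)),("top",(-50,95,12),t(299,541)),
("scene",(130,95,12),s(242,493)),("scene",(130,-60,12),s(131,553)),("scene",(-50,-60,12),s(28,441)),("scene",(-50,95,12),s(136,388)),("top",(0,0,335),(172.2,159.7)),("scene",(0,0,335),(345,149.8)),
("scene",(100,65,572),s(338,30)),("top",(100,65,572),t(96,128)),("scene",(0,0,267),s(137,274))]
q=fit(obs,[638,219,0])
print(proj("scene",[q[0],q[1],335]),s(140,217),s(127,245),s(134,274))
E
```

```text
[ 610.8 -174.2] yaw deg -14.19
[[-2.1, -1.1], [-0.7, -0.9], [-0.9, -1.2], [-2.4, -1.6], [-1.2, -0.7], [-0.0, -1.2], [-1.1, -0.6], [0.6, -1.1], [0.3, 0.6]]
[638.2 219.4] yaw deg 1.67
[[-1.1, -1.7], [0.1, -1.6], [-0.1, -1.5], [-0.7, -1.3], [0.5, -0.3], [-1.3, 1.6], [-2.5, -0.8], [-0.8, -2.0], [-0.7, -0.1], [-0.5, -0.2], [-1.6, -2.0], [-0.6, -1.9], [-3.1, -0.9]]
[[344.48169389 149.55713467]] (345.1612903225806, 150.0) (340.9677419354839, 159.03225806451613) (343.2258064516129, 168.38709677419354)
```

```bash
python3 - <<'E'
from fit import *
c=lambda o,k:(lambda x,y:(o[0]+(x+.5)/k-.5,o[1]+(y+.5)/k-.5))
a=c((180,190),6);b=c((230,150),6);t=c((90,60),4);s=c((300,80),3.1)
obs=[("scene",(0,0,130),a(232,336)),("scene",(0,0,38),a(235,447)),("top",(0,0,38),b(492,208)),("scene",(-98,0,49),a(202,286)),
("top",(-98,0,40),b(454,380)),("top",(0,41,60),b(417,185)),("top",(0,-41,60),b(573,217)),("top",(0,0,130),(314.2,180.6)),("top",(-70,0,40),(306.1,203.7))]
p=fit(obs,[607,-173,-.2])
obs=[("top",(130,95,12),t(297,331)),("top",(130,-60,12),t(475,323)),("top",(-50,-60,12),t(482,534)),("top",(-50,95,12),t(299,541)),
("scene",(130,95,12),s(242,493)),("scene",(130,-60,12),s(131,553)),("scene",(-50,-60,12),s(28,441)),("scene",(-50,95,12),s(136,388)),("top",(0,0,335),(172.2,159.7)),("scene",(0,0,335),(345,149.8)),
("scene",(100,65,572),s(338,30)),("top",(100,65,572),t(96,128)),("scene",(0,0,267),s(134,274))]
q=fit(obs,[638,219,0])
g=p[:2]-66*np.array([np.cos(p[2]),np.sin(p[2])]);print("grasp",g)
# sketch overlay
for n,im in(("scene",env.read_camera("scene")),("top",env.read_camera("top"))):
    im=im[:,:,::-1].copy();im=cv2.resize(im,None,fx=4,fy=4,interpolation=cv2.INTER_CUBIC)
    def dr(P,x,col):
        cc,ss=np.cos(x[2]),np.sin(x[2]);P=np.array(P,float);W=np.c_[x[0]+cc*P[:,0]-ss*P[:,1],x[1]+ss*P[:,0]+cc*P[:,1],P[:,2]]
        cv2.polylines(im,[np.int32(np.round(proj(n,W)*4+1.5))],False,col,1)
    th=np.linspace(0,6.3,40)
    dr(np.c_[41*np.cos(th),41*np.sin(th),38+0*th],p,(0,255,0));dr([(0,41,38),(0,41,75),(0,0,130),(0,-41,75),(0,-41,38)],p,(0,0,255))
    dr([(-44,8,49),(-98,8,49),(-98,-8,49),(-44,-8,49),(-44,8,49)],p,(255,255,0))
    dr([(0,0,335),(0,0,314),(14,0,298),(14,0,284),(0,0,267),(-14,0,276),(-16.5,0,286)],q,(0,0,255))
    dr(np.c_[17*np.cos(th),17*np.sin(th),335+0*th],q,(0,255,0));dr([(-50,-60,12),(130,-60,12),(130,95,12),(-50,95,12),(-50,-60,12)],q,(0,255,255))
    u=proj(n,[p[0],p[1],60])[0]*4;v=proj(n,[q[0],q[1],290])[0]*4
    C=lambda u,w,h:im[max(0,int(u[1])-h):int(u[1])+h,int(u[0])-w:int(u[0])+w]
    A=cv2.resize(C(u,130,150),(390,450));B=cv2.resize(C(v,130,150),(390,450)); cv2.imwrite(f"pics/ov_{n}.png",np.hstack([A,B]))
E
```

```text
[ 611.1 -173.7] yaw deg -14.08
[[-1.5, -0.7], [-0.1, -0.5], [-0.6, -0.8], [-1.8, -1.2], [-0.9, -0.3], [0.2, -0.8], [-0.8, -0.3], [0.4, -1.2], [0.2, 0.5]]
[637.8 219.9] yaw deg 1.72
[[-1.0, -1.2], [0.3, -1.2], [0.2, -1.0], [-0.5, -0.8], [0.9, -0.2], [-0.8, 1.7], [-2.1, -0.5], [-0.4, -1.8], [-0.9, 0.0], [-0.5, -0.4], [-1.2, -1.8], [-0.5, -1.3], [-1.7, -0.7]]
grasp [ 547.03297318 -157.66328509]
```

View pics/ov_scene.png

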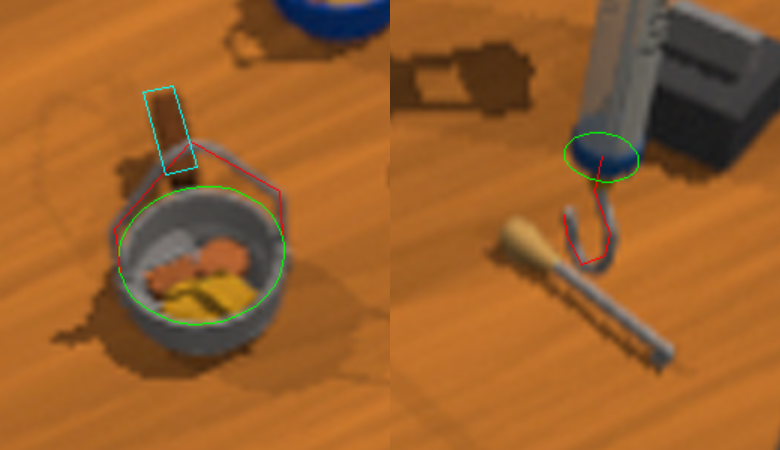

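View pics/ov_top.png

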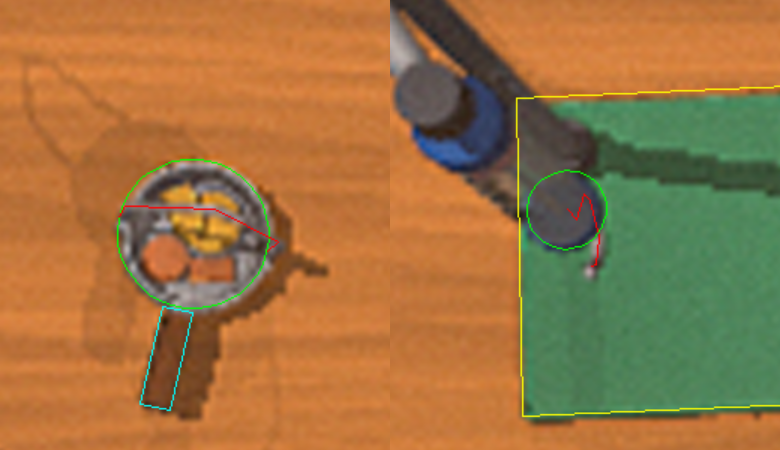

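Call:
drive_tool --commands '[{"dx": 8, "dy": -18, "dz": 0, "yaw": 0.5}, {"dx": 14.8, "dy": -36, "dz": 0, "yaw": 0.5}, {"dx": 14.8, "dy": -36, "dz": 0, "yaw": 0.5}, {"dx": 14.8, "dy": -36, "dz": 0, "yaw": 0.5}, {"dx": 14.8, "dy": -36, "dz": 0, "yaw": 0.5}]' --grip 0.6

```text
t: 2.42
eef_pos: [316.9, 409.5, 214.7]
tcp_rot: [3.141, 0.0, 2.776]
ft_force: [1.1, 0.5, -0.1]
opening: 0.708
```

Call:
drive_tool --commands '[{"dx": 14.8, "dy": -36, "dz": 0, "yaw": 0.5}, {"dx": 14.8, "dy": -36, "dz": 0, "yaw": 0.5}, {"dx": 14.8, "dy": -36, "dz": 0, "yaw": 0.5}, {"dx": 14.8, "dy": -36, "dz": 0, "yaw": 0.5}, {"dx": 14.8, "dy": -36, "dz": 0, "yaw": 0.5}]'

```text
t: 2.83
eef_pos: [391.1, 229.3, 214.9]
tcp_rot: [3.141, 0.001, 2.819]
ft_force: [1.8, -0.5, -0.1]
opening: 0.597
```

Call:
drive_tool --commands '[{"dx": 14.8, "dy": -36, "dz": 0, "yaw": 0.5}, {"dx": 14.8, "dy": -36, "dz": 0, "yaw": 0.5}, {"dx": 14.8, "dy": -36, "dz": 0, "yaw": 0.5}, {"dx": 14.8, "dy": -36, "dz": 0, "yaw": 0.5}, {"dx": 14.8, "dy": -36, "dz": 0, "yaw": 0.5}]'

```text
t: 3.25
eef_pos: [465.2, 49.1, 214.9]
tcp_rot: [3.141, 0.001, 2.862]
ft_force: [0.1, 0.1, -0.6]
opening: 0.6
```

Call:
drive_tool --commands '[{"dx": 14.8, "dy": -36, "dz": -5, "yaw": 0.5}, {"dx": 14.8, "dy": -36, "dz": -10, "yaw": 0.5}, {"dx": 14.8, "dy": -36, "dz": -10, "yaw": 0.5}, {"dx": 14.8, "dy": -36, "dz": -10, "yaw": 0.5}, {"dx": 12, "dy": -36, "dz": -10, "yaw": 0}]'

```text
t: 3.67
eef_pos: [536.7, -131.1, 169.3]
tcp_rot: [3.141, 0.001, 2.897]
ft_force: [0.3, -0.1, 0.2]
opening: 0.599
```

Call:
drive_tool --commands '[{"dx": 8, "dy": -24, "dz": -15, "yaw": 0}, {"dx": 0, "dy": 0, "dz": -25, "yaw": 0}, {"dx": 0, "dy": 0, "dz": -25, "yaw": 0}, {"dx": 0, "dy": 0, "dz": -15, "yaw": 0}, {"dx": 0, "dy": 0, "dz": 0, "yaw": 0}]'

```text
t: 4.08
eef_pos: [542.6, -152.8, 86.8]
tcp_rot: [3.141, -0.005, 2.896]
ft_force: [0.7, 0.4, -0.6]
opening: 0.597
```

```bash
python3 - <<'E'
from h import *
save("scene","s4.png",(170,170,300,290),5);save("top","t4.png",(240,140,370,260),5)
E
```

```text
(no output)
```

View pics/s4.png

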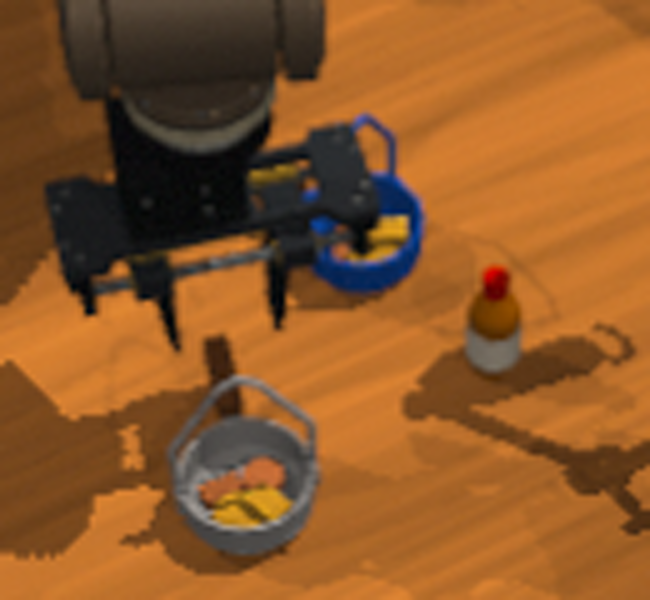

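View pics/t4.png

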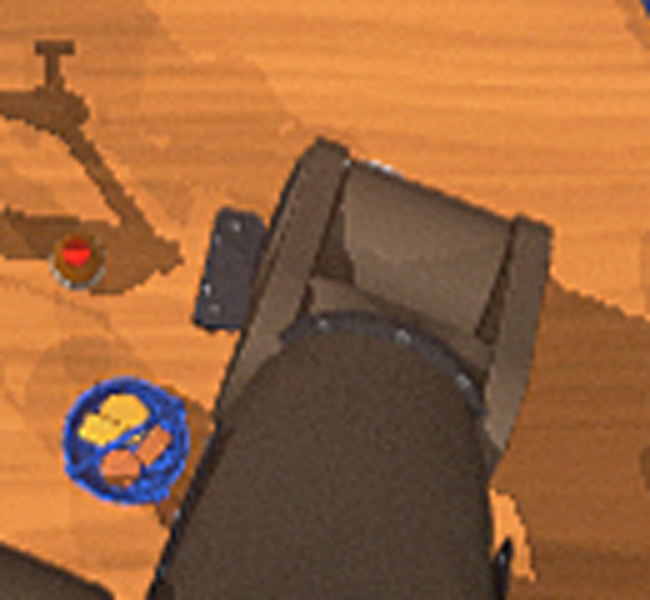

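```bash
python3 - <<'E'
from h import *
s=env.state();x,y,z=s["eef_pos"];print(s["eef_pos"],np.degrees(s["tcp_rot"]),s["joints"])
for h in range(0,400,40):
    print(h,np.round(proj("scene",[x,y,z+h])[0],1),np.round(proj("top",[x,y,z+h])[0],1))
f=np.array([np.cos(s["joints"][0]),np.sin(s["joints"][0])])
for h in(160,200,240,280,320):
  for r in(40,60,80): print(h,r,np.round(proj("top",[x+r*f[0],y+r*f[1],z+h])[0],1),np.round(proj("scene",[x+r*f[0],y+r*f[1],z+h])[0],1))
save("scene","s5.png",(130,60,330,290),2.6);save("top","t5.png",None,1.5)
E
```

```text
[ 544.07058628 -152.99990214   89.81491652] [ 1.79989949e+02 -3.08097713e-02  1.65963951e+02] [-3.91046705e-01  5.64301486e-01  1.83027475e+00  1.40161909e-04
  7.47573960e-01 -1.71697053e+00]
0 [213.7 234.5] [306.8 202.6]
40 [212.8 226. ] [308.3 201.4]
80 [211.9 217.1] [309.9 200.2]
120 [210.9 207.8] [311.5 198.9]
160 [209.9 198.1] [313.3 197.5]
200 [208.8 187.9] [315.2 196. ]
240 [207.7 177.1] [317.3 194.4]
280 [206.6 165.9] [319.5 192.6]
320 [205.4 154.1] [321.9 190.8]
360 [204.1 141.6] [324.5 188.7]
160 40 [318.5 184. ] [210.8 209. ]
160 60 [321.1 177.3] [211.3 214.7]
160 80 [323.7 170.7] [211.8 220.5]
200 40 [320.6 182.1] [209.8 198.8]
200 60 [323.3 175.1] [210.3 204.5]
200 80 [326.  168.2] [210.8 210.4]
240 40 [322.9 179.9] [208.7 188.2]
240 60 [325.7 172.7] [209.2 193.9]
240 80 [328.4 165.6] [209.7 199.7]
280 40 [325.3 177.6] [207.5 176.9]
280 60 [328.2 170.1] [208.  182.6]
280 80 [331.1 162.7] [208.5 188.5]
320 40 [327.9 175.1] [206.3 165.1]
320 60 [330.9 167.4] [206.8 170.8]
320 80 [333.9 159.6] [207.3 176.6]
```

View pics/s5.png

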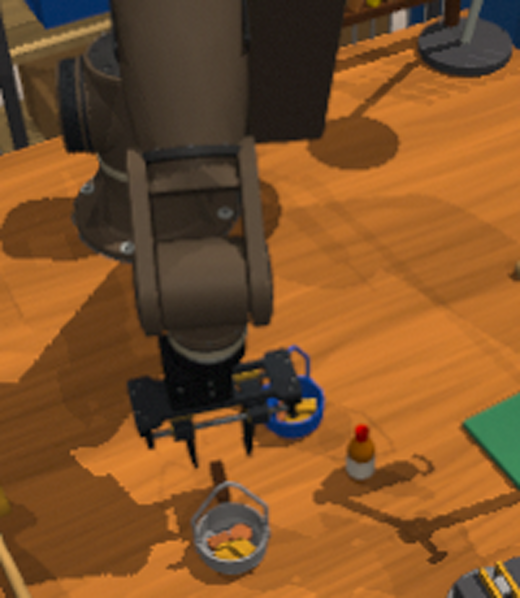

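View pics/t5.png

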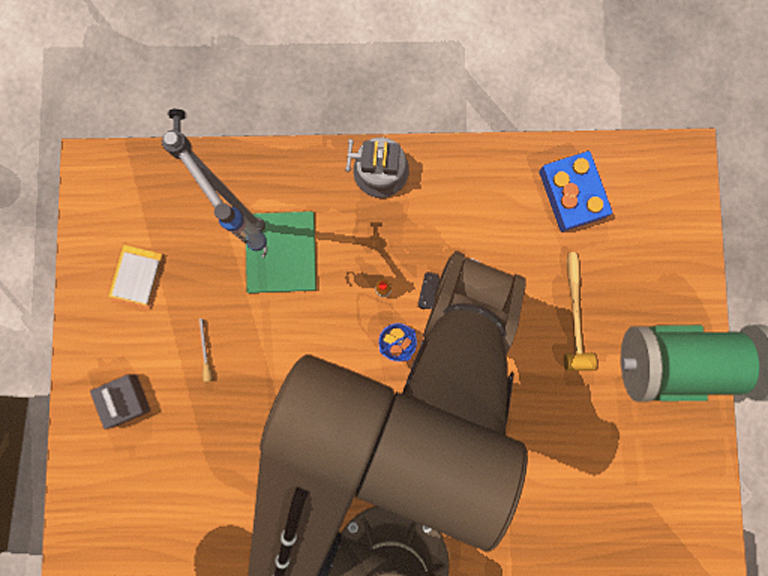

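Call:
drive_tool --commands '[{"dx": -8, "dy": 0, "dz": 0, "yaw": 0}, {"dx": -8, "dy": 0, "dz": -15, "yaw": 0}, {"dx": 0, "dy": 0, "dz": -20, "yaw": 0}, {"dx": 0, "dy": 0, "dz": -20, "yaw": 0}, {"dx": 0, "dy": 0, "dz": -14, "yaw": 0}]'

```text
t: 4.7
eef_pos: [527.5, -152.9, 20.5]
tcp_rot: [-3.142, 0.001, 2.897]
ft_force: [-0.2, 0.2, -0.3]
opening: 0.603
```

Call:
drive_tool --commands '[{"dx": 0, "dy": 0, "dz": 0, "yaw": 0}, {"dx": 0, "dy": 0, "dz": 0, "yaw": 0}]'

```text
t: 4.87
eef_pos: [527.7, -152.9, 21.2]
tcp_rot: [3.141, -0.0, 2.897]
ft_force: [-0.2, 0.6, 0.8]
opening: 0.6
```

```bash
python3 - <<'E'
from h import *
print(env.state()["eef_pos"],env.state()["ft_force"])
save("scene","s6.png",(170,170,300,290),5)
E
```

```text
[ 527.74813917 -152.92309629   21.20492459] [-0.23026979  0.62964441  0.81113712]
```

View pics/s6.png

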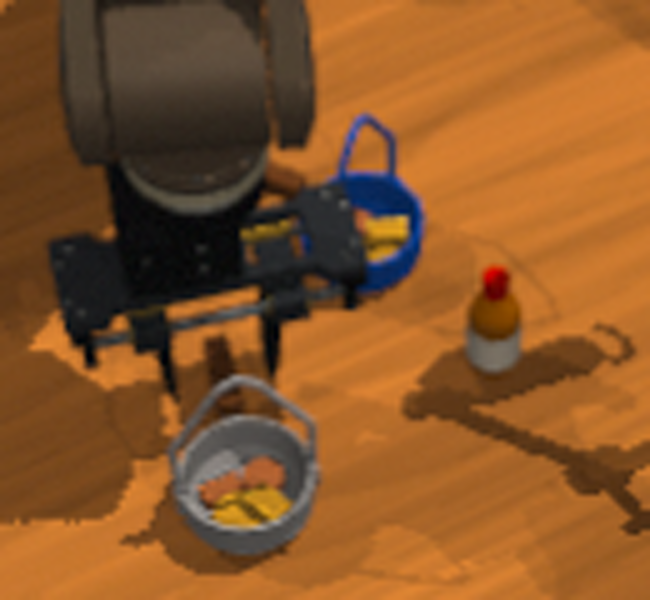

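Call:
drive_tool --commands '[{"dx": 0, "dy": 0, "dz": 0, "yaw": 0}, {"dx": 0, "dy": 0, "dz": 0, "yaw": 0}, {"dx": 0, "dy": 0, "dz": 0, "yaw": 0}, {"dx": 0, "dy": 0, "dz": 0, "yaw": 0}, {"dx": 0, "dy": 0, "dz": 0, "yaw": 0}]' --grip 0.0

```text
t: 5.33
eef_pos: [528.1, -153.0, 21.0]
tcp_rot: [3.142, 0.001, 2.897]
ft_force: [0.2, 0.3, 0.7]
opening: 0.303
```

Call:
drive_tool --commands '[{"dx": 0, "dy": 0, "dz": 0, "yaw": 0}, {"dx": 0, "dy": 0, "dz": 0, "yaw": 0}, {"dx": 0, "dy": 0, "dz": 0, "yaw": 0}, {"dx": 0, "dy": 0, "dz": 2, "yaw": 0}, {"dx": 0, "dy": 0, "dz": 2, "yaw": 0}]'

```text
t: 5.75
eef_pos: [527.6, -152.8, 24.5]
tcp_rot: [3.141, -0.001, 2.897]
ft_force: [-0.1, -0.2, -1.8]
opening: 0.167
```

Call:
drive_tool --commands '[{"dx": 0, "dy": 0, "dz": 2, "yaw": 0}, {"dx": 0, "dy": 0, "dz": 2, "yaw": 0}, {"dx": 0, "dy": 0, "dz": 0, "yaw": 0}, {"dx": 0, "dy": 0, "dz": 0, "yaw": 0}]'

```text
t: 6.08
eef_pos: [528.0, -153.0, 28.8]
tcp_rot: [3.142, 0.0, 2.897]
ft_force: [-0.7, 0.6, -2.3]
opening: 0.167
```

```bash
python3 - <<'E'
from h import *
s=env.state();print(s)
save("scene","s7.png",(170,170,300,290),5)
E
```

```text
{'t': 6.0833, 'joints': array([-4.02242211e-01,  6.44157013e-01,  1.90621325e+00,  1.71310114e-04,
        5.91116684e-01, -1.72817679e+00]), 'qvel': array([ 0.00089311,  0.00267522,  0.00042858, -0.0001979 , -0.00235534,
        0.00017395]), 'tau': array([ 6.06165879e-03, -6.12917733e+01, -1.51892763e+01, -8.87153728e-03,
       -1.06993059e-01,  4.44920888e-04]), 'eef_pos': array([ 527.96702444, -152.97343003,   28.78320416]), 'tcp_rot': array([3.14151492e+00, 1.19359887e-04, 2.89658866e+00]), 'ft_force': array([-0.67436293,  0.6210261 , -2.31752211]), 'moment': array([0.07602145, 0.18979327, 0.05835908]), 'opening': 0.1666611526225974}
```

View pics/s7.png

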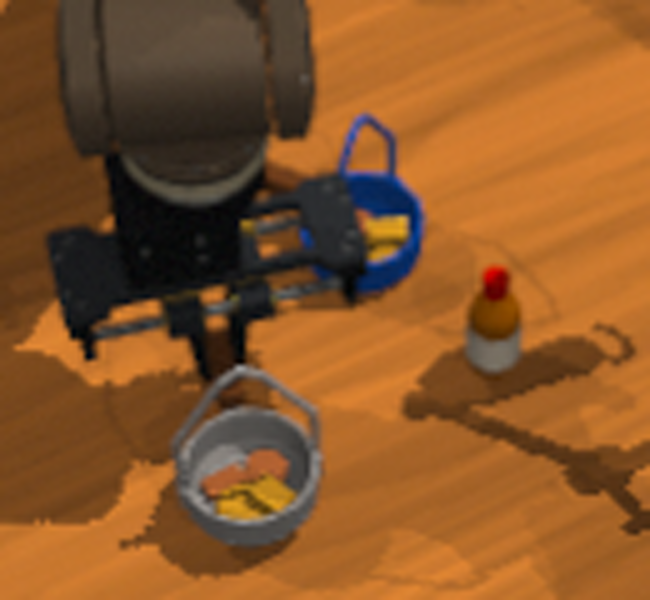

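Call:
drive_tool --commands '[{"dx": 0, "dy": 0, "dz": 4, "yaw": 0}, {"dx": 0, "dy": 0, "dz": 6, "yaw": 0}, {"dx": 0, "dy": 0, "dz": 8, "yaw": 0}, {"dx": 0, "dy": 0, "dz": 10, "yaw": 0}, {"dx": 0, "dy": 0, "dz": 12, "yaw": 0}]'

```text
t: 6.55
eef_pos: [527.9, -152.9, 69.6]
tcp_rot: [3.141, -0.0, 2.897]
ft_force: [-0.6, -0.3, -3.3]
opening: 0.165
```

Call:
drive_tool --commands '[{"dx": 0, "dy": 0, "dz": 12, "yaw": 0}, {"dx": 0, "dy": 0, "dz": 12, "yaw": 0}, {"dx": 0, "dy": 0, "dz": 12, "yaw": 0}, {"dx": 0, "dy": 0, "dz": 12, "yaw": 0}, {"dx": 0, "dy": 0, "dz": 12, "yaw": 0}]'

```text
t: 6.97
eef_pos: [528.0, -153.0, 130.3]
tcp_rot: [-3.142, 0.001, 2.897]
ft_force: [0.0, 0.0, -1.7]
opening: 0.166
```

Call:
drive_tool --commands '[{"dx": 0, "dy": 0, "dz": 12, "yaw": 0}, {"dx": 0, "dy": 0, "dz": 12, "yaw": 0}, {"dx": 0, "dy": 0, "dz": 10, "yaw": 0}, {"dx": 0, "dy": 0, "dz": 6, "yaw": 0}, {"dx": 0, "dy": 0, "dz": 0, "yaw": 0}]'

```text
t: 7.38
eef_pos: [528.4, -153.1, 170.3]
tcp_rot: [-3.141, 0.002, 2.897]
ft_force: [0.4, -0.2, -1.6]
opening: 0.166
```

```bash
python3 - <<'E'
from h import *
s=env.state();print(s["t"],s["eef_pos"],s["ft_force"],s["moment"],s["opening"])
save("scene","s8.png",(130,130,280,250),5)
E
```

```text
7.3833 [ 528.35804079 -153.11671422  170.28036438] [ 0.40253716 -0.15635796 -1.55881441] [ 0.10244695  0.19786979 -0.01791529] 0.16645555250502295
```

View pics/s8.png

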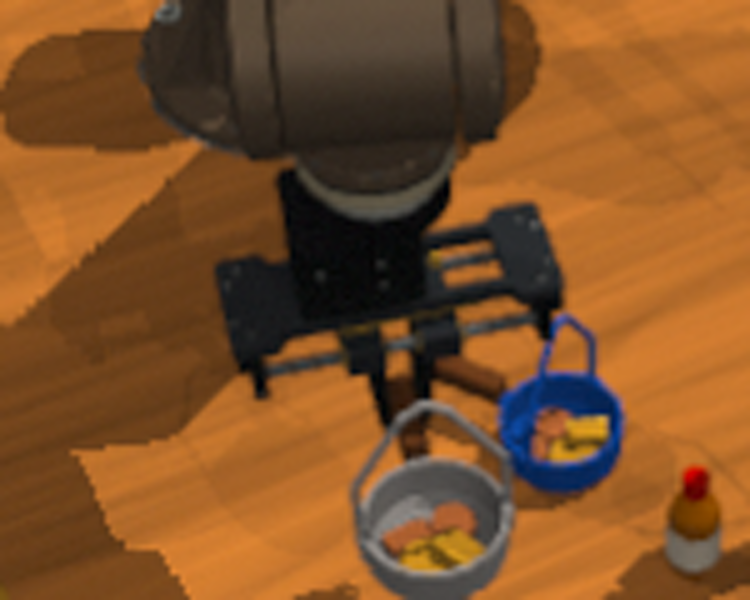

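Call:
drive_tool --commands '[{"dx": 0, "dy": 8, "dz": 2, "yaw": 1}, {"dx": -1, "dy": 16, "dz": 3, "yaw": 1.5}, {"dx": -2, "dy": 24, "dz": 3, "yaw": 1.5}, {"dx": -3, "dy": 26, "dz": 4, "yaw": 1.5}, {"dx": -3, "dy": 26, "dz": 4, "yaw": 1.5}]'

```text
t: 7.85
eef_pos: [518.3, -51.6, 184.1]
tcp_rot: [3.141, -0.002, 3.02]
ft_force: [-0.7, 0.7, -3.0]
opening: 0.165
```

Call:
drive_tool --commands '[{"dx": -3, "dy": 26, "dz": 2, "yaw": 1.5}, {"dx": -3, "dy": 26, "dz": 0, "yaw": 1.5}, {"dx": -3, "dy": 26, "dz": 0, "yaw": 1.5}, {"dx": -3, "dy": 26, "dz": 0, "yaw": 1.5}, {"dx": -3, "dy": 26, "dz": 0, "yaw": 1.5}]'

```text
t: 8.27
eef_pos: [503.1, 78.7, 186.1]
tcp_rot: [3.141, -0.001, -3.131]
ft_force: [0.9, 0.3, -2.2]
opening: 0.168
```

Call:
drive_tool --commands '[{"dx": -3, "dy": 26, "dz": 0, "yaw": 1.5}, {"dx": -3, "dy": 26, "dz": 0, "yaw": 1.5}, {"dx": -3, "dy": 26, "dz": 0, "yaw": 1.5}, {"dx": -2, "dy": 20, "dz": 0, "yaw": 1.5}, {"dx": -1, "dy": 14, "dz": 0, "yaw": 1.5}]'

```text
t: 8.68
eef_pos: [490.9, 191.2, 186.0]
tcp_rot: [3.141, -0.001, -2.999]
ft_force: [0.8, -1.2, -2.2]
opening: 0.168
```

Call:
drive_tool --commands '[{"dx": 0, "dy": 8, "dz": 0, "yaw": 1}, {"dx": 0, "dy": 4, "dz": 0, "yaw": 0.5}, {"dx": 0, "dy": 1.6, "dz": 0, "yaw": 0}, {"dx": 0, "dy": 0, "dz": 0, "yaw": 0}]'

```text
t: 9.02
eef_pos: [491.9, 202.4, 186.4]
tcp_rot: [-3.142, -0.001, -2.977]
ft_force: [0.4, -0.2, -2.4]
opening: 0.164
```

```bash
python3 - <<'E'
from h import *
s=env.state();print(s["t"],s["eef_pos"],s["ft_force"],s["moment"],s["opening"])
save("scene","s9.png",(280,120,410,220),6);save("top","t9.png",(130,120,260,220),6)
for c in("scene","top"):
    for q in("pan","pan_bail","pan_handle","hook_seat","hook_tip","tube_foot"):
        print(c,q,[(np.round(d["pixel"],1).tolist(),round(d["conf"],2)) for d in env.place_of(q,c)])
E
```

```text
9.0167 [491.91064167 202.43073687 186.40439571] [ 0.4084818  -0.15140427 -2.41180328] [ 0.01172059  0.25729012 -0.02476909] 0.16418493326375855
scene pan [([243.8, 224.1], 0.72), ([325.3, 182.5], 0.64)]
scene pan_bail [([327.0, 147.9], 0.81), ([241.8, 197.0], 0.76), ([341.6, 172.5], 0.35)]
scene pan_handle [([310.4, 156.5], 0.93), ([223.5, 206.0], 0.67)]
scene hook_seat [([340.1, 175.0], 0.46), ([342.6, 168.0], 0.4)]
scene hook_tip [([339.0, 155.6], 0.55)]
scene tube_foot [([344.6, 148.9], 0.73)]
top pan [([183.6, 190.4], 0.81), ([266.1, 227.6], 0.81)]
top pan_bail [([266.8, 225.0], 0.65), ([176.4, 184.3], 0.64)]
top pan_handle [([274.4, 243.9], 0.63)]
top hook_seat []
top hook_tip []
top tube_foot [([170.0, 160.6], 0.61)]
```

View pics/s9.png

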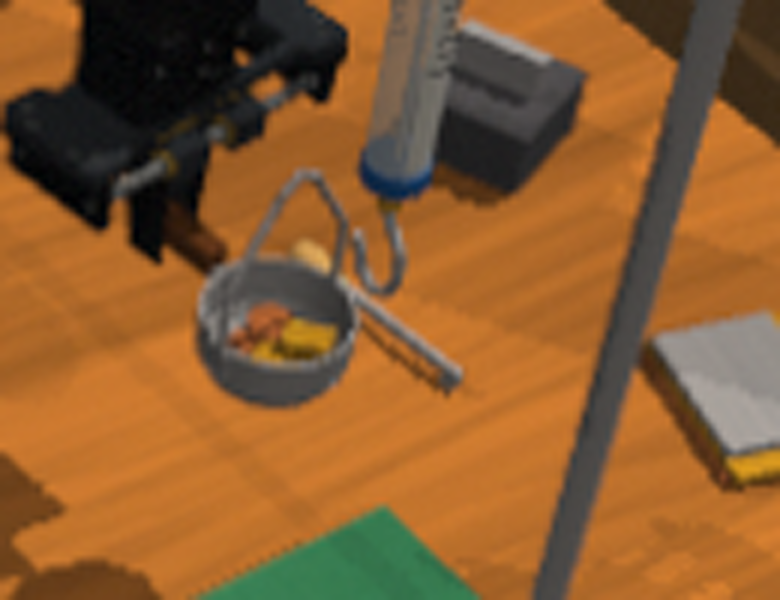

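View pics/t9.png

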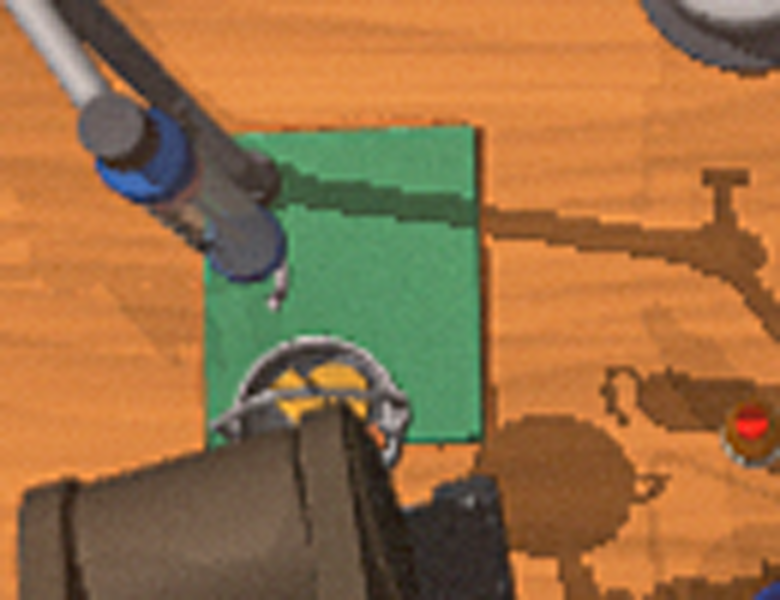

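```bash
python3 - <<'E'
from h import *
a=lambda x,y:(280+(x+.5)/6-.5,120+(y+.5)/6-.5);b=lambda x,y:(130+(x+.5)/6-.5,120+(y+.5)/6-.5)
print("bail tri",tri(a(308,175),b(330,395)),"scene@295",atz("scene",a(308,175),297))
print("pred bail px",proj("scene",[575,217,295.4]),proj("top",[575,217,295.4]),a(308,175),b(330,395))
print("tip tri",tri(a(357,232),b(273,304)), atz("top",b(273,304),287),atz("scene",a(357,232),288))
print("tip pred",proj("scene",[621.5,219,288]),proj("top",[621.5,219,288]),a(357,232),b(273,304))
print("seat bottom wire",atz("scene",a(380,290),265), "tube", tri((344.8,149.3),(171.2,160.2)))
# pitch: rim centre
print("rim",tri(a(279,308),b(318,418)),proj("scene",[575,217,203.4]),a(279,308))
E
```

```text
bail tri (array([582.4790825 , 202.99282969, 300.26724023]), np.float64(26.359564777171425)) scene@295 [583.85424676 218.86734892 297.        ]
pred bail px [[328.51106422 147.62852183]] [[175.32068484 185.91244984]] (330.9166666666667, 148.75) (184.58333333333334, 185.41666666666669)
tip tri (array([619.3604839 , 221.208382  , 286.56020457]), np.float64(3.1245888031196225)) [618.4470134  219.73599702 287.        ] [620.98128767 221.68213246 288.        ]
tip pred [[338.44734542 158.66805815]] [[175.29046816 169.05921809]] (339.0833333333333, 158.25) (175.08333333333334, 170.25)
seat bottom wire [640.76283705 224.30049494 265.        ] tube (array([637.06288273, 220.70518642, 334.37083424]), np.float64(1.2312386570794394))
rim (array([578.01024844, 216.56938369, 203.98466724]), np.float64(3.8421147646086053)) [[324.96436458 170.50783087]] (326.0833333333333, 170.91666666666666)
```

Call:
drive_tool --commands '[{"dx": 4, "dy": 0.5, "dz": 1, "yaw": 0}, {"dx": 6, "dy": 0.5, "dz": 1, "yaw": 0}, {"dx": 6, "dy": 0.5, "dz": 1, "yaw": 0}, {"dx": 4, "dy": 0.5, "dz": 0, "yaw": 0}, {"dx": 2, "dy": 0, "dz": 0, "yaw": 0}]'

```text
t: 10.13
eef_pos: [514.8, 204.7, 189.6]
tcp_rot: [3.142, 0.0, -2.977]
ft_force: [-0.7, 1.0, -2.7]
opening: 0.163
```

Call:
drive_tool --commands '[{"dx": 1, "dy": 0, "dz": 0, "yaw": 0}, {"dx": 0, "dy": 0, "dz": 0, "yaw": 0}, {"dx": 0, "dy": 0, "dz": 0, "yaw": 0}]'

```text
t: 10.38
eef_pos: [514.8, 204.6, 189.5]
tcp_rot: [3.142, -0.0, -2.976]
ft_force: [0.1, -0.1, -2.8]
opening: 0.163
```

```bash
python3 - <<'E'
from h import *
s=env.state();print(s["t"],s["eef_pos"],s["ft_force"],s["moment"],s["opening"])
save("scene","s10.png",(305,125,375,195),9);save("top","t10.png",(150,130,230,200),9)
E
```

```text
10.3833 [514.8248542  204.55909713 189.53316166] [ 0.12089193 -0.10416806 -2.7817625 ] [8.46688641e-02 2.75838815e-01 2.41925686e-04] 0.16313590441366108
```

View pics/s10.png

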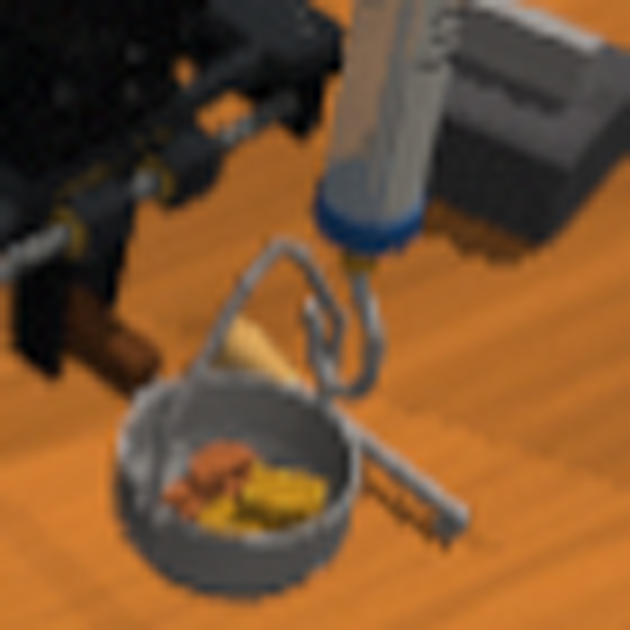

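View pics/t10.png

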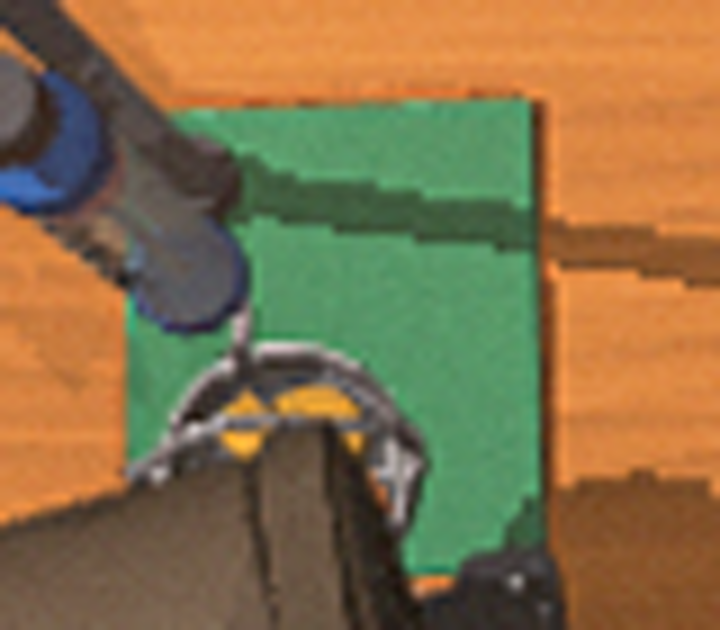

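```bash
python3 - <<'E'
from h import *
b=lambda x,y:(150+(x+.5)/9-.5,130+(y+.5)/9-.5)
s=env.state();e=s["eef_pos"];j=s["joints"][0];print(np.degrees(j))
for px in((300,420),(255,465),(330,425),(130,495)):
  for z in(400,440,480):
    w=atz("top",b(*px),z);d=w[:2]-e[:2];print(px,z,np.round(w,0),"fwd",round(d@[np.cos(j),np.sin(j)],1),"left",round(d@[-np.sin(j),np.cos(j)],1))
print("bail z by scene",[np.round(atz("scene",(305+(286.5)/9-.5,125+242.5/9-.5),z),1) for z in(294,298)])
print("pred bail",proj("scene",[514.8+84*.985+0,204.6+84*.174,298.5]),(305+(286.5)/9-.5,125+242.5/9-.5))
# linear jac
P0=np.array([600,219,298.]);print([np.round((proj("scene",P0+d)-proj("scene",P0))[0],2) for d in 10*np.eye(3)],[np.round((proj("top",P0+d)-proj("top",P0))[0],2) for d in 10*np.eye(3)])
E
```

```text
14.84245841165241
(300, 420) 400 [585. 177. 400.] fwd 60.5 left -44.2
(300, 420) 440 [578. 170. 440.] fwd 52.6 left -49.9
(300, 420) 480 [572. 162. 480.] fwd 44.7 left -55.5
(255, 465) 400 [573. 189. 400.] fwd 52.0 left -29.6
(255, 465) 440 [567. 181. 440.] fwd 44.4 left -35.9
(255, 465) 480 [561. 173. 480.] fwd 36.9 left -42.1
(330, 425) 400 [583. 169. 400.] fwd 57.0 left -51.6
(330, 425) 440 [577. 162. 440.] fwd 49.2 left -57.0
(330, 425) 480 [571. 155. 480.] fwd 41.5 left -62.3
(130, 495) 400 [565. 223. 400.] fwd 53.1 left 4.6
(130, 495) 440 [560. 213. 440.] fwd 45.5 left -3.1
(130, 495) 480 [554. 204. 480.] fwd 37.9 left -10.8
bail z by scene [array([598.5, 227.9, 294. ]), array([601.9, 224.6, 298. ])]
pred bail [[333.92618539 151.04597214]] (336.3333333333333, 151.44444444444446)
[array([2.11, 2.02]), array([ 2.78, -1.13]), array([ 0.44, -2.63])] [array([ 0.03, -3.73]), array([-3.76,  0.05]), array([-0.79, -0.57])]
```

Call:
drive_tool --commands '[{"dx": 2, "dy": 0, "dz": -0.5, "yaw": 0}, {"dx": 4, "dy": 0, "dz": 0, "yaw": 0}, {"dx": 4, "dy": 0, "dz": 0, "yaw": 0}, {"dx": 4, "dy": 0, "dz": 0, "yaw": 0}, {"dx": 3, "dy": 0, "dz": 0, "yaw": 0}]'

```text
t: 10.9
eef_pos: [532.6, 204.6, 189.1]
tcp_rot: [3.141, 0.0, -2.977]
ft_force: [-0.3, 0.6, -3.0]
opening: 0.163
```

Call:
drive_tool --commands '[{"dx": 3, "dy": 0.3, "dz": 0, "yaw": 0}, {"dx": 3, "dy": 0.3, "dz": 0, "yaw": 0}, {"dx": 2, "dy": 0.2, "dz": 0, "yaw": 0}, {"dx": 1, "dy": 0, "dz": 0, "yaw": 0}, {"dx": 0, "dy": 0, "dz": 0, "yaw": 0}]'

```text
t: 11.32
eef_pos: [541.1, 205.4, 189.1]
tcp_rot: [3.141, -0.0, -2.976]
ft_force: [-0.4, -0.3, -1.8]
opening: 0.168
```

```bash
python3 - <<'E'
from h import *
s=env.state();print(s["t"],s["eef_pos"],s["ft_force"],s["moment"],s["opening"])
save("scene","s11.png",(305,125,375,195),9);save("top","t11.png",(150,130,230,200),9)
E
```

```text
11.3167 [541.1171366  205.41049519 189.08708428] [-0.39525244 -0.31413202 -1.84735642] [-0.00093047  0.22164469  0.06017267] 0.16807819618688993
```

View pics/s11.png

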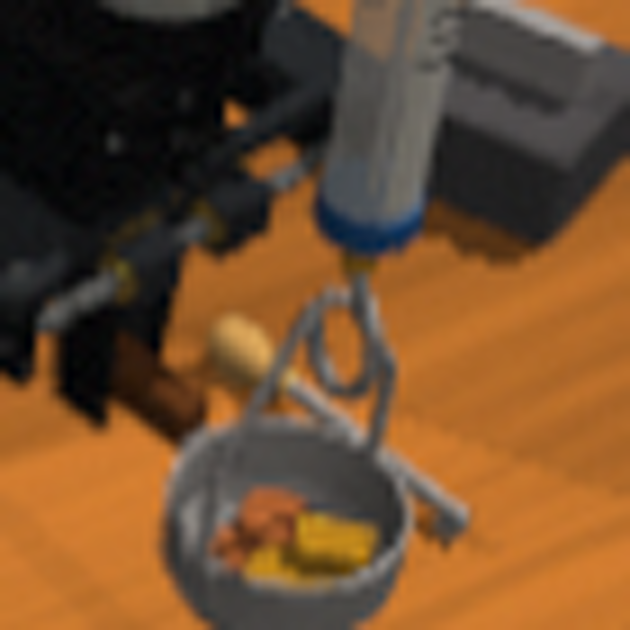

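View pics/t11.png

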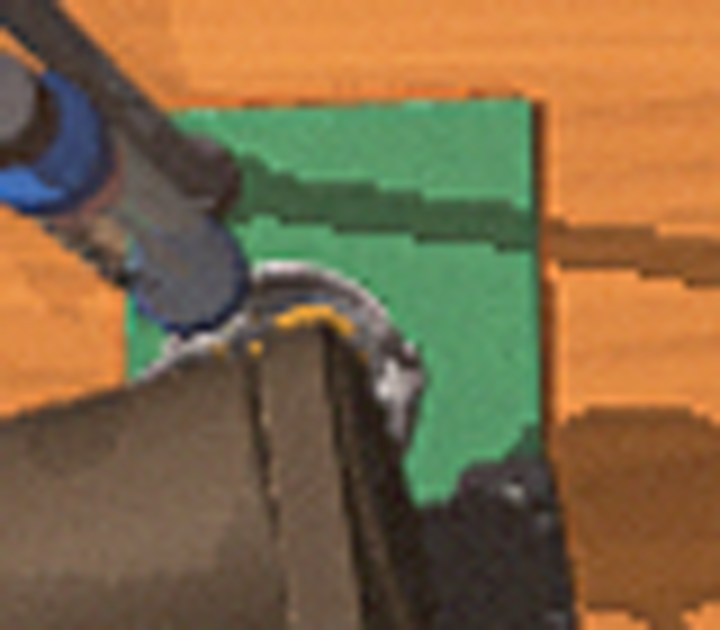

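Call:
drive_tool --commands '[{"dx": 2, "dy": -0.3, "dz": 0, "yaw": 0}, {"dx": 2, "dy": -0.3, "dz": 0, "yaw": 0}, {"dx": 2, "dy": -0.4, "dz": 0, "yaw": 0}, {"dx": 1, "dy": 0, "dz": 0, "yaw": 0}, {"dx": 0, "dy": 0, "dz": 0, "yaw": 0}]'

```text
t: 11.83
eef_pos: [548.2, 204.4, 189.1]
tcp_rot: [3.142, 0.0, -2.977]
ft_force: [0.1, 0.0, -2.4]
opening: 0.166
```

Call:
drive_tool --commands '[{"dx": 0, "dy": 0, "dz": 0, "yaw": 0}, {"dx": 0, "dy": 0, "dz": 0, "yaw": 0}]'

```text
t: 12.0
eef_pos: [547.9, 204.4, 189.2]
tcp_rot: [3.142, -0.0, -2.976]
ft_force: [0.2, -0.5, -2.3]
opening: 0.166
```

```bash
python3 - <<'E'
from h import *
s=env.state();print(s["t"],s["eef_pos"],s["ft_force"],s["moment"],s["opening"])
save("scene","s12.png",(320,130,370,180),12)
E
```

```text
12.0 [547.90611342 204.41412626 189.15535792] [ 0.22776744 -0.49257775 -2.31289031] [-0.02063185  0.22946673  0.03735172] 0.16610059671941693
```

View pics/s12.png

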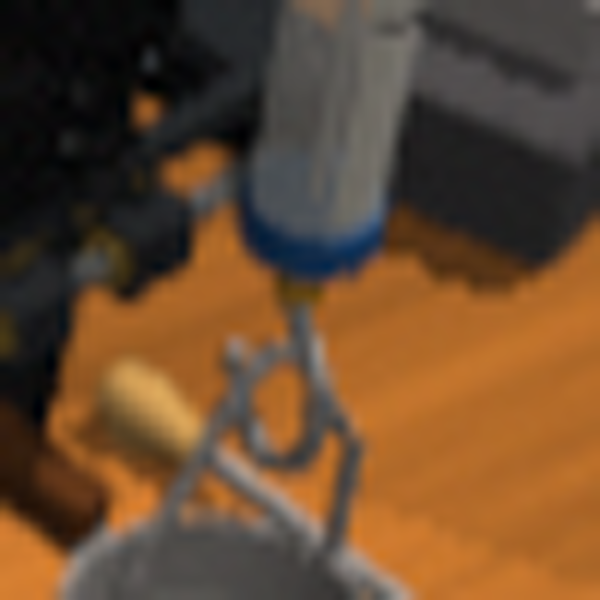

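```bash
cat >> h.py <<'E'
def avg(n=16):
    F=[];M=[]
    for i in range(n):
        env.read_camera("scene"); s=env.state(); F.append(s["ft_force"]);M.append(s["moment"])
    F=np.array(F);M=np.array(M); s=env.state()
    print(round(s["t"],2),np.round(s["eef_pos"],2),"F",F.mean(0).round(2),"sem",(F.std(0)/n**.5).round(2),"M",M.mean(0).round(3),"sem",(M.std(0)/n**.5).round(3))
E
python3 -c "
from h import *
avg()"
```

```text
12.85 [547.97 204.42 189.15] F [ 0.01  0.12 -2.45] sem [0.12 0.11 0.11] M [ 0.015  0.224 -0.011] sem [0.007 0.007 0.009]
```

Call:
drive_tool --commands '[{"dx": 0, "dy": 0, "dz": -2, "yaw": 0}, {"dx": 0, "dy": 0, "dz": -3, "yaw": 0}, {"dx": 0, "dy": 0, "dz": -3, "yaw": 0}, {"dx": 0, "dy": 0, "dz": -3, "yaw": 0}, {"dx": 0, "dy": 0, "dz": -3, "yaw": 0}]'

```text
t: 13.27
eef_pos: [547.9, 204.4, 174.7]
tcp_rot: [3.141, -0.0, -2.976]
ft_force: [0.6, 0.8, -1.9]
opening: 0.166
```

Call:
drive_tool --commands '[{"dx": 0, "dy": 0, "dz": -2, "yaw": 0}, {"dx": 0, "dy": 0, "dz": -2, "yaw": 0}, {"dx": 0, "dy": 0, "dz": -2, "yaw": 0}, {"dx": 0, "dy": 0, "dz": 0, "yaw": 0}]'

```text
t: 13.6
eef_pos: [547.9, 204.4, 168.7]
tcp_rot: [3.142, -0.001, -2.976]
ft_force: [-0.7, -0.1, -2.2]
opening: 0.166
```

```bash
python3 - <<'E'
from h import *
avg(6)
save("scene","s13.png",(320,130,370,180),12)
E
```

```text
13.9 [548.05 204.44 169.31] F [-0.02  0.06 -2.56] sem [0.1  0.09 0.28] M [ 0.014  0.22  -0.002] sem [0.016 0.008 0.016]
```

View pics/s13.png

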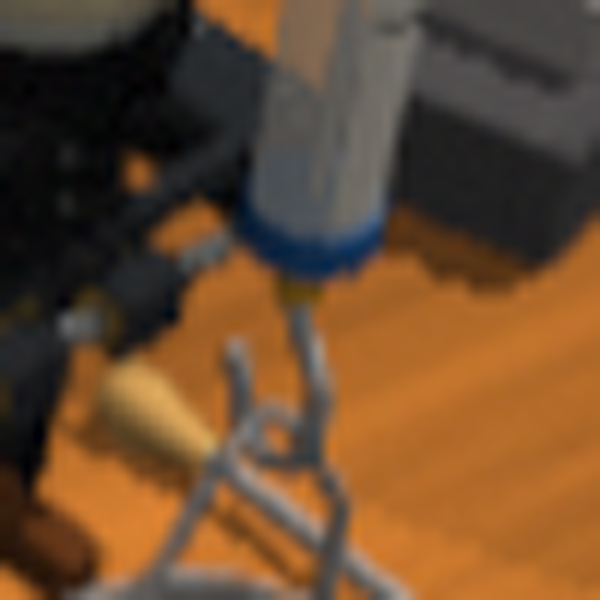

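Call:
drive_tool --commands '[{"dx": 0, "dy": 0, "dz": -1.5, "yaw": 0}, {"dx": 0, "dy": 0, "dz": -1.5, "yaw": 0}, {"dx": 0, "dy": 0, "dz": -1.5, "yaw": 0}, {"dx": 0, "dy": 0, "dz": -1.5, "yaw": 0}, {"dx": 0, "dy": 0, "dz": -1.5, "yaw": 0}]'

```text
t: 14.37
eef_pos: [548.1, 204.4, 161.5]
tcp_rot: [3.141, 0.0, -2.977]
ft_force: [-0.2, -0.4, -1.1]
opening: 0.165
```

Call:
drive_tool --commands '[{"dx": 0, "dy": 0, "dz": -1.5, "yaw": 0}, {"dx": 0, "dy": 0, "dz": -1.5, "yaw": 0}, {"dx": 0, "dy": 0, "dz": -1, "yaw": 0}, {"dx": 0, "dy": 0, "dz": 0, "yaw": 0}, {"dx": 0, "dy": 0, "dz": 0, "yaw": 0}]'

```text
t: 14.78
eef_pos: [548.0, 204.5, 157.7]
tcp_rot: [3.141, 0.0, -2.976]
ft_force: [1.4, -0.2, -1.0]
opening: 0.166
```

```bash
python3 - <<'E'
from h import *
avg(12)
save("scene","s14.png",(320,130,370,180),12)
E
```

```text
15.38 [547.99 204.45 157.7 ] F [ 0.73  0.41 -0.88] sem [0.1  0.12 0.12] M [ 0.064  0.023 -0.006] sem [0.01  0.012 0.006]
```

View pics/s14.png

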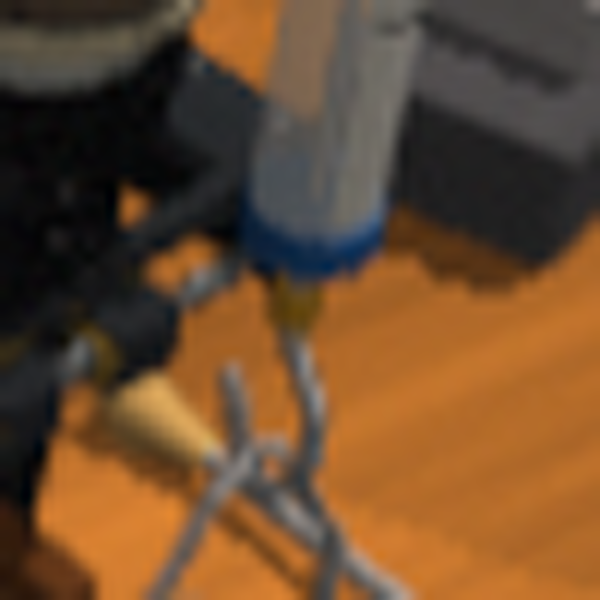

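Call:
drive_tool --commands '[{"dx": 0.8, "dy": 0.3, "dz": 0, "yaw": 0}, {"dx": 0.8, "dy": 0.3, "dz": 0, "yaw": 0}, {"dx": 0.8, "dy": 0.2, "dz": 0, "yaw": 0}, {"dx": 0.6, "dy": 0.2, "dz": 0, "yaw": 0}, {"dx": 0, "dy": 0, "dz": 0, "yaw": 0}]'

```text
t: 15.85
eef_pos: [551.1, 205.5, 157.6]
tcp_rot: [3.142, -0.0, -2.976]
ft_force: [0.9, 0.4, -0.8]
opening: 0.168
```

```bash
python3 - <<'E'
from h import *
avg(12)
E
```

```text
16.45 [550.99 205.44 157.67] F [ 0.3   0.61 -1.15] sem [0.08 0.14 0.11] M [0.095 0.075 0.048] sem [0.009 0.006 0.006]
```

Call:
drive_tool --commands '[{"dx": 0, "dy": 0.5, "dz": 0, "yaw": 0}, {"dx": 0.2, "dy": 0.5, "dz": 0, "yaw": 0}, {"dx": 0.3, "dy": 0.5, "dz": 0, "yaw": 0}, {"dx": 0, "dy": 0.5, "dz": 0, "yaw": 0}, {"dx": 0, "dy": 0, "dz": 0, "yaw": 0}]'

```text
t: 16.87
eef_pos: [551.3, 207.3, 157.6]
tcp_rot: [-3.142, -0.001, -2.977]
ft_force: [-2.1, -2.3, -1.3]
opening: 0.164
```

```bash
python3 - <<'E'
from h import *
avg(12)
save("scene","s15.png",(310,120,370,180),10);save("top","t15.png",(140,130,220,200),9)
E
```

```text
17.47 [551.47 207.41 157.65] F [-1.55 -3.31 -1.17] sem [0.12 0.11 0.18] M [-0.243  0.265 -0.262] sem [0.009 0.011 0.01 ]
```

View pics/s15.png

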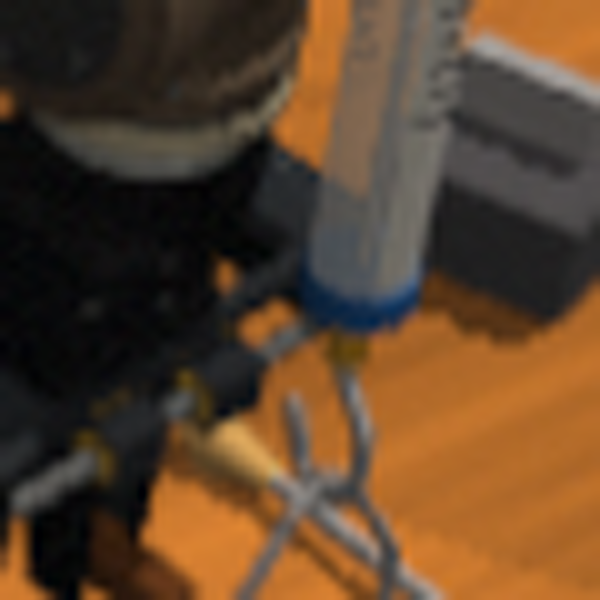

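View pics/t15.png

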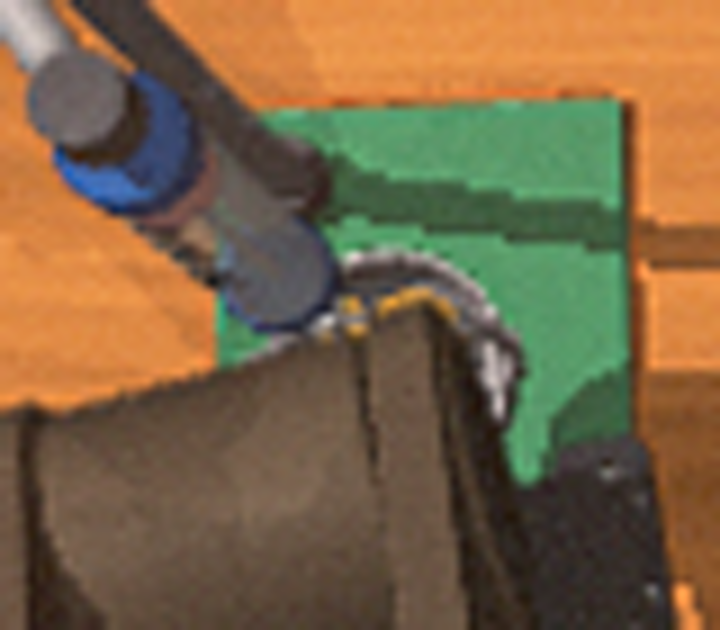

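Call:
drive_tool --commands '[{"dx": 0, "dy": -0.5, "dz": 0, "yaw": 0}, {"dx": 0, "dy": -0.5, "dz": 0, "yaw": 0}, {"dx": -0.3, "dy": -0.5, "dz": 0, "yaw": 0}, {"dx": 0, "dy": 0, "dz": 0, "yaw": 0}, {"dx": 0, "dy": 0, "dz": 0, "yaw": 0}]'

```text
t: 17.98
eef_pos: [551.3, 206.1, 157.8]
tcp_rot: [3.141, 0.0, -2.976]
ft_force: [-0.6, -1.1, -0.1]
opening: 0.165
```

```bash
python3 - <<'E'
from h import *
avg(12)
E
```

```text
18.58 [551.21 205.96 157.68] F [-0.63  0.34 -1.17] sem [0.13 0.14 0.15] M [0.043 0.173 0.034] sem [0.007 0.007 0.009]
```

Call:
drive_tool --commands '[{"dx": -0.3, "dy": 0, "dz": -1, "yaw": 0}, {"dx": -0.3, "dy": 0, "dz": -1.5, "yaw": 0}, {"dx": 0, "dy": 0, "dz": -1.5, "yaw": 0}, {"dx": 0, "dy": 0, "dz": -1, "yaw": 0}, {"dx": 0, "dy": 0, "dz": 0, "yaw": 0}]'

```text
t: 19.0
eef_pos: [550.7, 205.9, 152.5]
tcp_rot: [3.142, 0.0, -2.976]
ft_force: [2.1, 0.7, -1.1]
opening: 0.167
```

```bash
python3 - <<'E'
from h import *
avg(16)
E
```

```text
19.8 [550.59 205.95 152.67] F [ 2.08  0.73 -0.46] sem [0.13 0.1  0.11] M [ 0.104 -0.125  0.014] sem [0.006 0.009 0.008]
```

Call:
drive_tool --commands '[{"dx": 0.2, "dy": 0.1, "dz": 0, "yaw": 0}, {"dx": 0.2, "dy": 0.1, "dz": 0, "yaw": 0}, {"dx": 0, "dy": 0, "dz": 0, "yaw": 0}]'

```text
t: 20.05
eef_pos: [550.8, 206.1, 152.6]
tcp_rot: [3.142, -0.0, -2.976]
ft_force: [1.9, 0.3, -0.4]
opening: 0.165
```

```bash
python3 - <<'E'
from h import *
avg(12)
E
```

```text
20.65 [550.91 206.12 152.62] F [ 0.42 -0.19 -0.81] sem [0.19 0.15 0.12] M [ 0.047  0.017 -0.025] sem [0.006 0.007 0.008]
```

Call:
drive_tool --commands '[{"dx": 0.1, "dy": 0, "dz": -1, "yaw": 0}, {"dx": 0, "dy": 0, "dz": -1, "yaw": 0}, {"dx": 0, "dy": 0, "dz": -1, "yaw": 0}, {"dx": 0, "dy": 0, "dz": 0, "yaw": 0}]'

```text
t: 20.98
eef_pos: [551.0, 206.1, 149.4]
tcp_rot: [3.142, -0.0, -2.976]
ft_force: [0.2, -0.6, -0.4]
opening: 0.165
```

```bash
python3 - <<'E'
from h import *
avg(24)
save("scene","s16.png",(310,100,370,190),6)
E
```

```text
22.18 [551.09 206.12 149.66] F [ 0.07 -0.08 -0.14] sem [0.1  0.1  0.11] M [ 0.039  0.024 -0.009] sem [0.006 0.006 0.005]
```

View pics/s16.png

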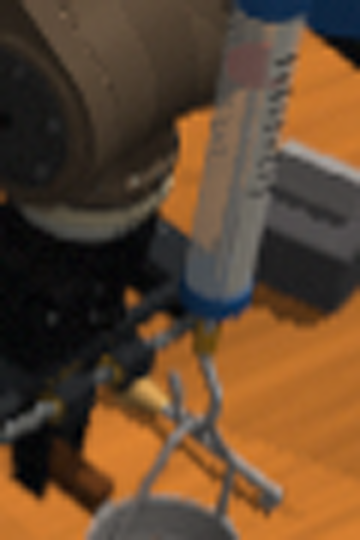

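Call:
drive_tool --commands '[{"dx": 0, "dy": 0, "dz": -0.5, "yaw": 0}, {"dx": 0, "dy": 0, "dz": -0.5, "yaw": 0}, {"dx": 0, "dy": 0, "dz": 0, "yaw": 0}]'

```text
t: 22.48
eef_pos: [551.1, 206.1, 148.6]
tcp_rot: [3.142, 0.0, -2.976]
ft_force: [0.0, -0.4, 0.4]
opening: 0.162
```

```bash
python3 - <<'E'
from h import *
avg(50)
E
```

```text
24.98 [551.07 206.1  148.63] F [-0.   -0.08  0.04] sem [0.07 0.07 0.05] M [ 0.039  0.002 -0.015] sem [0.004 0.004 0.004]
```

Call:
drive_tool --commands '[{"dx": 0, "dy": 0, "dz": 0, "yaw": 0}, {"dx": 0, "dy": 0, "dz": 0, "yaw": 0}, {"dx": 0, "dy": 0, "dz": 0, "yaw": 0}, {"dx": 0, "dy": 0, "dz": 0, "yaw": 0}, {"dx": 0, "dy": 0, "dz": 0, "yaw": 0}]' --grip 0.45

```text
t: 25.4
eef_pos: [551.0, 206.1, 148.7]
tcp_rot: [3.142, -0.0, -2.976]
ft_force: [-0.1, 0.3, 0.6]
opening: 0.434
```

Call:
drive_tool --commands '[{"dx": 0, "dy": 0, "dz": 0, "yaw": 0}, {"dx": 0, "dy": 0, "dz": 0, "yaw": 0}, {"dx": 0, "dy": 0, "dz": 0, "yaw": 0}, {"dx": 0, "dy": 0, "dz": 0, "yaw": 0}, {"dx": 0, "dy": 0, "dz": 0, "yaw": 0}]'

```text
t: 25.82
eef_pos: [551.1, 206.1, 148.7]
tcp_rot: [3.141, 0.0, -2.976]
ft_force: [0.1, 0.4, 0.2]
opening: 0.449
```

```bash
python3 - <<'E'
from h import *
avg(6)
save("scene","s17.png",(290,90,380,210),5)
E
```

```text
26.12 [551.08 206.14 148.68] F [ 0.18  0.18 -0.13] sem [0.07 0.26 0.23] M [ 0.047 -0.004  0.011] sem [0.011 0.008 0.02 ]
```

View pics/s17.png

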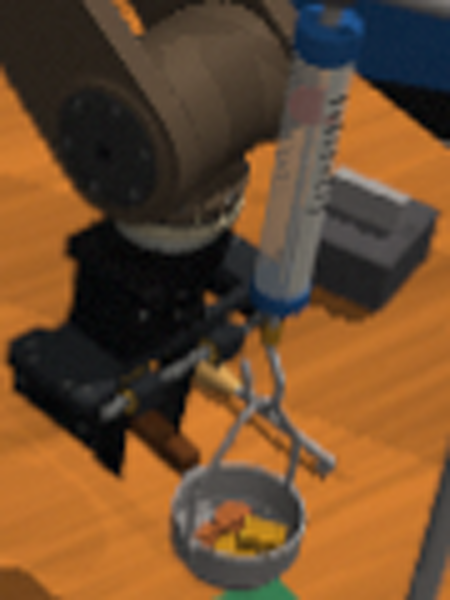

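Call:
drive_tool --commands '[{"dx": -3, "dy": -0.5, "dz": 0, "yaw": 0}, {"dx": -6, "dy": -1, "dz": 0, "yaw": 0}, {"dx": -8, "dy": -1.3, "dz": 0, "yaw": 0}, {"dx": -10, "dy": -1.6, "dz": 0, "yaw": 0}, {"dx": -12, "dy": -2, "dz": 0, "yaw": 0}]'

```text
t: 26.58
eef_pos: [511.0, 199.5, 148.6]
tcp_rot: [3.141, -0.0, -2.976]
ft_force: [0.7, -0.5, -0.3]
opening: 0.449
```

Call:
drive_tool --commands '[{"dx": -12, "dy": -2, "dz": 0, "yaw": 0}, {"dx": -12, "dy": -2, "dz": 0, "yaw": 0}, {"dx": -12, "dy": -2, "dz": 0, "yaw": 0}, {"dx": -6, "dy": -1, "dz": 0, "yaw": 0}, {"dx": 0, "dy": 0, "dz": 0, "yaw": 0}]'

```text
t: 27.0
eef_pos: [468.6, 192.6, 148.9]
tcp_rot: [3.142, -0.0, -2.976]
ft_force: [0.5, 0.7, 0.0]
opening: 0.449
```

```bash
python3 - <<'E'
from h import *
import time
fr=[]
for i in range(40):
    im=env.read_camera("scene"); 
    if i%6==0: fr.append(im.astype(int))
print([int(np.abs(fr[i+1]-fr[i])[110:210,310:375].max()) for i in range(len(fr)-1)])
print(env.state()["t"],env.state()["eef_pos"],env.state()["ft_force"])
for q in("pan_bail","hook_seat","pan"):print(q,[(np.round(d["pixel"],1).tolist(),round(d["conf"],2)) for d in env.place_of(q,"scene")])
save("scene","s18.png",(290,90,380,210),5);save("top","t18.png",None,1.5)
E
```

```text
[80, 46, 32, 9, 9, 8]
29.0 [470.0638342  192.71724565 148.65754459] [ 0.44859071 -0.23634154  0.33395134]
pan_bail [([239.5, 195.8], 0.83), ([338.5, 167.4], 0.58)]
hook_seat [([341.0, 167.7], 0.48)]
pan [([336.8, 198.3], 0.86), ([242.0, 223.7], 0.61)]
```

View pics/s18.png

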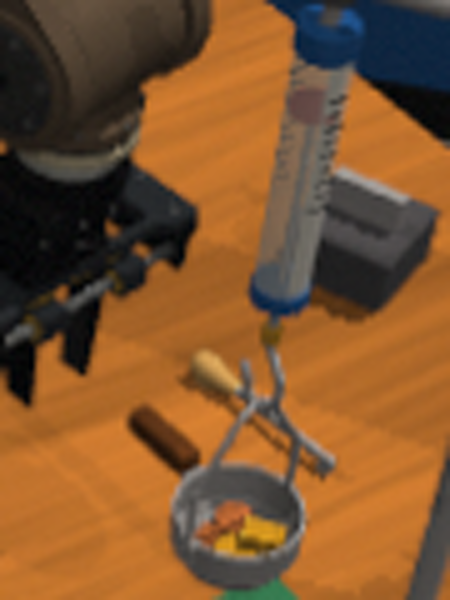

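View pics/t18.png

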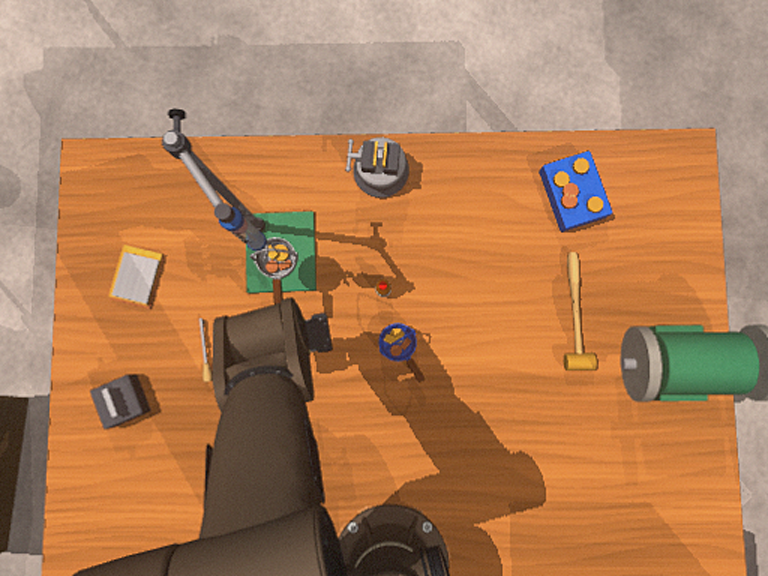

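```bash
python3 - <<'E'
from h import *
a=env.read_camera("scene").astype(int)
for i in range(10): b=env.read_camera("scene").astype(int)
print(np.abs(a-b)[110:210,310:375].max()); print(env.job_done())
E
```

```text
9
the job is handed in; nothing more can be done
None
```

The steel weighing pan is hanging free and still from the spring balance, and I handed the job in at about 29.6 s of the 64 s. No verdict was reported.

**What I did:** I gripped the pan's handle about 84 mm from its axis. That is farther out than the suggested 70 mm, because the arm could not lean back and the wrist needed room beside the tube. I carried the bail over the hook tip, seated it and eased it down until the wrist force averaged 0.04 ± 0.05 N. Then I opened the fingers and backed off about 80 mm.

**Last checks:**
- **Stillness:** from roughly 1 s after the retreat, pictures of the pan and hook showed no change beyond camera noise.
- **Position:** in the pictures the bail sits in the hook, the pan looks level, and the gripper is well clear. I did not measure the tilt.
- **Weight:** before seating, the pan pulled about 2.45 N on the wrist, so about 0.25 kg. I estimate the hook dips about 14 mm under it, but I worked that out from the forces and did not measure it in the image.
- **Other objects:** in the last top view the mallet, graver, oil bottle and blue look-alike pan appear unmoved.

**What went less well:**
- While centring the bail I pushed it about 1.5 mm too far to the left (+y). This put about 3.7 N sideways on the hook, below the 10 N limit, and I backed it off.
- The network's bail and seat points differ by 2.5 pixels in the scene view, within its usual error.

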